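# Plant the stabilizer jack of a microscope slab and lock it

### The arm

A 7-joint arm with a two-finger parallel gripper is mounted at the origin on the work surface. World frame = base frame: x ahead of the robot, y to its left, z up, the work surface at z = 0. Lengths are in m, angles in rad, forces in N, time in s.
With the tool pointing down it reaches from about 0.35 to 0.9 m from the base axis. Payload 8.1 kg.
Tool frame: the origin (TCP) lies midway between the tips of the shut fingers; the grasp point (between the pads) lies 19 mm behind it; z points along the fingers, y is the line along which they close (so a half turn about z gives the same grasp; the last joint's range is limited). The gripper opens to 92 mm and grips with 3 to 60 N. Pads are 19 mm wide; open, the fingers measure 130 mm over their backs; the gripper's body (75 mm by 190 mm) begins 47 mm behind the grasp point.
Start: joints at [-1.398, 0.434, 0.025, 1.573, -0.012, 1.134, -0.075], TCP at [0.17, 0.601, 0.227] pointing down, gripper open.
Joint ranges: [-2.62, 2.62], [-0.44, 2.09], [-1.27, 1.32], [0.08, 2.57], [-1.32, 4.46], [0.12, 2], [-2.74, 2.74]. Speed limits (rad/s): [2.22, 2.22, 3.01, 3.01, 3.14, 3.14, 3.14].

### API

Orientations are given as a rotation vector (axis times angle).
In Python, from cell import arm gives the robot as it stands.
- The arm moves only by the tool carry_out, never from a script. Its arguments are lists of equal length, an entry for each row: "claw": the finger opening in cm, from 0 to 9.18; "delta_pos": the shift along the tool's x, y, z in cm, a list of three; "angular": the turn, a rotation vector about the tool's x, y, z in rad, a list of three. In form: {"claw": [claw, ...], "delta_pos": [[dx, dy, dz], ...], "angular": [[ax, ay, az], ...]}. A call has 1 to 20 rows; each row shifts and turns the commanded pose from where the row before left it, along the tool's axes as they then stand; what a row does not reach is not made up. A row lasts 1/10 s, in which the tool goes at most 50 mm and 8.59 degrees, less where a joint would pass 70% of its speed; a pose out of reach is approached as far as the arm can. A call with a gripper value outside its range is refused whole. The fingers move at their own pace and stop on an object; "force" is the grip in N (left out, the last holds). Time passes only in rows, so rows that do not move let the fingers close. It gives the time, the measured TCP pose, the force, the opening and the grip force at its end, in the units of the state.
- arm.observe(): the state, without advancing time (a new reading comes with each control period).
- arm.get_image(name): name is "scene" or "side" or "wrist"; returns a dict with "frame" (420x560x3 uint8, red, green, blue), "mtx" (3x3 intrinsics, pixels), "T" (4x4, takes a point from camera to world coordinates). Camera axes: x right, y down, z forward; pixel columns grow to the right and rows downward; lengths in m; the calibration is good to about 2 mm. A picture is of the moment at which its call begins. There is no depth.
- arm.sign_off(): hands the job in; it is judged then, once.
Trained networks look in a picture, given as the dict that the camera call returned (one of the last four; its "shot" number tells which), for a name from the list of things; names that differ only in an ending like _2 or _b are one class to them, and where a whole thing is asked for, a point or a joint stands for the part that bears it (a point fixed in the world has none). Each returns a list of dicts, best first, with "conf" (0 to 1); they miss things now and then, are a little off and sometimes report something else, mostly with a low value. They report only what shows in the picture. A call takes as long as a camera call.
- arm.look_for(label, picture): "centre" ([column, row] as shares, 0 to 1, of the picture: columns of its width, rows of its height, amid what is visible of it).
- arm.trace(label, picture): "region" (420x560 bool, what is visible of it) and "centre" ([column, row] as shares, 0 to 1, of the picture: columns of its width, rows of its height, amid what is visible of it).
- arm.place_of(label, picture): "centre" ([column, row] as shares, 0 to 1, of the picture: columns of its width, rows of its height: a listed point, or the origin of a listed thing).
The state is a dict: "clock": time; "joints": joint angles; "dq": joint speeds; "joint_efforts": joint torques, N m; "position": TCP position; "ee_rot": TCP orientation; "force": force on the tool from outside, world axes, zero at the start; "ft_torque": the same for the moment, N m; "width": opening from 0.0 (shut) to 1.0 (fully open); "gripper_force": force on a finger pad.
Only numpy, scipy, OpenCV 4.12 (cv2) and the standard library are available. Lean on these libraries where they do the work, as an engineer would, in place of code of your own. Each camera call takes 0.05 s, during which the arm holds its last target. There are 200 camera calls.

### The job

Turn the hand crank of the microscope slab's stabilizer jack clockwise (seen from above) until the leg's rubber foot is firmly planted on the yellow pad: feel for the crank load to rise to about one and a half times its free-turning load, and never force it to twice that load or beyond. Then let go of the crank and push the red-tipped lock lever all the way over, away from the robot, to lock the leg under that load. Do not knock the dishes, the jar or the slide tray about, and end with the hand clear of everything.

Things in the scene. Friction and masses are not known exactly. Their poses are not given: they have to be found in the camera images.
- rig: Fixed stone slab (300 x 400 mm, top at z 80 mm, feet on the bench) carrying a cream microscope and, at its +y end, the blue jack. Origin: on the bench under the crank's axis, z up, +x away from the robot give or take the yaw. Slab y -70 to -470 mm; nearest microscope face at y -260 mm, its top at z 430 mm. Blue gear housing 64 x 64 mm about the axis, up to z 133 mm.
- crank_axis (a point): Point on the vertical axis of the crank, 183 mm above the bench: the same height as the middle of the crank's knob.
- crank_knob (a point): Middle of the crank's upright black knob: diameter 23 mm, z 158 to 209 mm, 65 mm from the crank's axis, on a flat steel arm with its top at z 156 mm. It spins freely on its pin, so it can be held with a fixed hand orientation and led round in a circle. Free turning takes about 7.7 N along its path (0.5 N m); with the foot on the pad this rises by 11 N per further rad of crank.
- crank (a joint): Crank angle, rad; grows clockwise seen from above, which lowers the leg 6 mm per rad; range 0 to 9, more than a full turn; stays where it is left, also under load. Well planted: 2.6 to 6 N above the free-turning force at the knob (0.23 to 0.54 rad past first touch; best 0.38). More than 8.8 N above it (0.79 rad past touch) overloads the jack: a failure even for a moment.
- jack_leg: Steel leg, diameter 28 mm, with a sprung rubber foot (diameter 52 mm, 20 N per mm) under it, on the crank's axis. Origin on the axis, 4 mm above the underside of the unloaded foot. Under it a round yellow pad, diameter 80 mm, whose thickness (3 to 15 mm) changes and is not measured: the foot starts 23 to 43 mm clear (3.8 to 7.2 rad of crank). Planted: foot load 28 to 65 N; over 95 N is overload.
- lock (a joint): Angle of the lock lever, rad: about 0 = unlocked, leaning towards the robot (rig -x) by 0.6 rad from upright; 1.2 = fully locked, leaning away (rig +x) by 0.6 rad. Stiff (0.06 N m, about 1 N at the tip), stays where it is left.
- lock_tip (a point): Centre of the red ball (diameter 26 mm) at the end of the lock lever, 62 mm from its pivot. The pivot's axis runs along rig y through rig (0, -155, 114) mm, so the lever swings in the plane of rig x and z. It stands on a grey block, 70 x 50 mm, top 117 mm above the bench. Behind it, towards -y, is the microscope.
- dishes: Stack of five closed petri dishes, diameter 90 mm, 75 mm tall, loose; origin centre of its underside. To be left alone.
- reagent: Closed brown jar, diameter 52 mm, 115 mm tall, loose; origin centre of its underside. To be left alone.
- slide_tray: White open slide tray, 85 x 110 x 22 mm, loose; origin centre of its underside. To be left alone.

How it is judged:
By the outcome, as a careful person would: the job done as asked, in the order asked, and still so for the second after the job is handed in, with the robot touching nothing.
It also fails if it takes over 72 s, if anything falls off the work surface, if the arm or the gripper's body presses on something with over 40 N, if the wrist force passes 120 N, or if a joint passes its speed limit or range.

## Working session

There is one attempt and no reset: what is moved stays moved. The work goes in short steps, Python scripts to look and compute and a tool call to move; the robot and the scene stay as the last step left them, time stands still between calls to the robot, and variables do not carry over. Pictures are saved under pics/ and viewed, at most 10 in all, crops included, and the job is handed in when it is done.

Besides the shell and the picture viewer there is one more tool, called after "Call:" as a command line: name --argument value ..., lists and objects as JSON in quotes. carry_out: Moves the arm, as the interface text tells. Its arguments: {"type":"object","properties":{"claw":{"type":"array","items":{"type":"number"}},"delta_pos":{"type":"array","items":{"type":"array","items":{"type":"number"}}},"angular":{"type":"array","items":{"type":"array","items":{"type":"number"}}},"force":{"type":"number"}},"required":["claw","delta_pos","angular"]}

```bash
mkdir -p pics; cat > h.py <<'E'
import numpy as np, cv2
from scipy.spatial.transform import Rotation as R
from cell import arm
def px(c): return np.array([c[0]*560,c[1]*420])
def ray(im,p):
    d=np.linalg.inv(im["mtx"])@[p[0],p[1],1]; T=np.array(im["T"])
    d=T[:3,:3]@d; return T[:3,3],d/np.linalg.norm(d)
def tri(rs):
    A=sum(np.eye(3)-np.outer(d,d) for o,d in rs); b=sum((np.eye(3)-np.outer(d,d))@o for o,d in rs)
    p=np.linalg.solve(A,b); return p,[np.linalg.norm(np.cross(p-o,d))*1000 for o,d in rs]
def atz(r,z): o,d=r; return o+d*(z-o[2])/d[2]
def save(im,n): cv2.imwrite("pics/"+n,cv2.cvtColor(im["frame"],cv2.COLOR_RGB2BGR))
E
python3 - <<'E'
from h import *
np.set_printoptions(precision=4,suppress=True)
ims={n:arm.get_image(n) for n in("scene","side","wrist")}
for n,i in ims.items(): save(i,n+"0.png"); print(n,np.array(i["T"])[:3,3])
rays={}
for l in["crank_axis","crank_knob","lock_tip","rig","jack_leg","dishes","reagent","slide_tray"]:
    rays[l]=[]
    for n,i in ims.items():
        r=arm.place_of(l,i)[:2]
        print(l,n,[(px(q["centre"]).round(1),round(q["conf"],2)) for q in r])
        if r and r[0]["conf"]>.4: rays[l].append(ray(i,px(r[0]["centre"])))
    if len(rays[l])>1: print(l,tri(rays[l]))
s=arm.observe(); print({k:np.round(v,3) for k,v in s.items()})
f=[cv2.cvtColor(ims[n]["frame"],cv2.COLOR_RGB2BGR) for n in("scene","side")]
E
```

```text
scene [ 1.1831 -0.0795  0.6408]
side [0.3632 0.6534 0.6273]
wrist [0.1034 0.6198 0.3834]
crank_axis scene [(array([233.6, 182. ]), 0.88), (array([237.2, 205. ]), 0.73)]
crank_axis side [(array([312.4, 172.2]), 0.94)]
crank_axis wrist []
crank_axis (array([0.5158, 0.0424, 0.1849]), [np.float64(0.7724232466903428), np.float64(0.7724232466903869)])
crank_knob scene [(array([232.7, 262. ]), 0.68), (array([268. , 183.1]), 0.67)]
crank_knob side [(array([297.6, 186.7]), 0.85)]
crank_knob wrist []
crank_knob (array([0.5761, 0.0013, 0.0832]), [np.float64(24.638779870412197), np.float64(24.638779870412097)])
lock_tip scene [(array([142.4, 201.1]), 0.85)]
lock_tip side [(array([341.9, 141.4]), 0.75)]
lock_tip wrist []
lock_tip (array([ 0.496 , -0.1163,  0.1672]), [np.float64(2.22195006086677), np.float64(2.2219500608668943)])
rig scene [(array([232.5, 258.3]), 0.65)]
rig side [(array([305.6, 237.6]), 0.62), (array([230.6, 249.5]), 0.23)]
rig wrist []
rig (array([0.5166, 0.033 , 0.0019]), [np.float64(6.289385320138528), np.float64(6.289385320138544)])
jack_leg scene [(array([236.1, 241.3]), 0.4
[... 343 characters left out ...]
139.4, 203.1]), 0.49)]
slide_tray side [(array([385.2, 271.6]), 0.91)]
slide_tray wrist []
slide_tray (array([0.3352, 0.0752, 0.0031]), [np.float64(0.3196482912578898), np.float64(0.31964829125800215)])
{'clock': np.float64(1.35), 'joints': array([-1.398,  0.435,  0.025,  1.573, -0.012,  1.134, -0.075]), 'dq': array([ 0.001, -0.001,  0.002,  0.   ,  0.001,  0.002,  0.001]), 'joint_efforts': array([  0.   , -66.768,   0.984, -31.481,  -0.061,   0.033,   0.   ]), 'position': array([0.17 , 0.601, 0.227]), 'ee_rot': array([ 0.432,  3.112, -0.   ]), 'force': array([ 0.04 , -0.239,  0.118]), 'ft_torque': array([-0.046, -0.018,  0.015]), 'gripper_force': np.float64(0.0), 'width': np.float64(1.001)}
```

View pics/scene0.png

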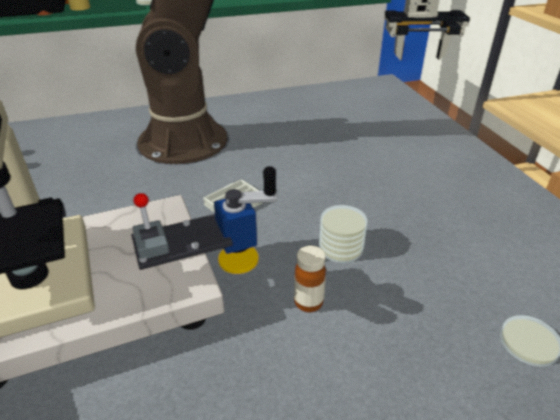

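View pics/side0.png

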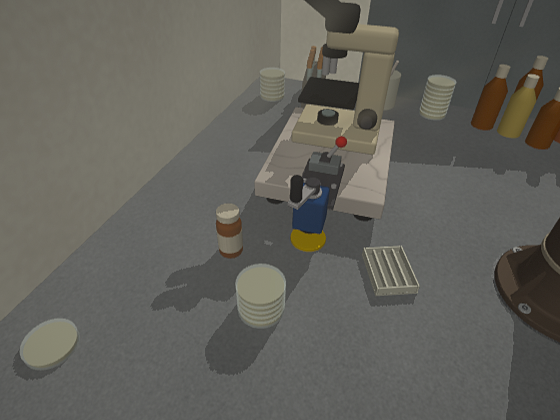

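Scene: knob at about (268,181), axis (235,195), red ball (141,200), jar (310,280), dishes (343,235), tray (233,197). Side: knob (297,188), ball (341,141), jar (229,230), dishes (261,295), tray (390,270). The network's first scene choice for the knob was wrong; its second, (268,183), fits.

```bash
python3 - <<'E'
from h import *
np.set_printoptions(precision=4,suppress=True)
a=arm.get_image("scene"); b=arm.get_image("side")
P={}
def cand(l,im,near):
    r=[px(q["centre"]) for q in arm.place_of(l,im)]
    r=[q for q in r if np.linalg.norm(q-near)<25]
    return r[0] if r else np.array(near,float)
for l,pa,pb in[("crank_axis",(234,182),(312,172)),("crank_knob",(268,182),(297,187)),("lock_tip",(141,200),(341,141)),("dishes",(343,250),(261,315)),("reagent",(310,303),(230,250))]:
    qa,qb=cand(l,a,pa),cand(l,b,pb); P[l],e=tri([ray(a,qa),ray(b,qb)]); print(l,qa,qb,P[l],np.round(e,1))
# red ball by colour, both views
for im,n in((a,"scene"),(b,"side")):
    f=im["frame"].astype(int); m=((f[...,0]>140)&(f[...,1]<60)&(f[...,2]<60)).astype(np.uint8)
    k,_,st,c=cv2.connectedComponentsWithStats(m); 
    print(n,[(c[j].round(1),st[j][4]) for j in range(1,k) if st[j][4]>30])
    d=((f.max(2)<45)).astype(np.uint8); k,_,st,c=cv2.connectedComponentsWithStats(d)
    print(n,"dark",[(c[j].round(1),st[j]) for j in range(1,k) if 60<st[j][4]<1500])
ax=P["crank_axis"]; kn=P["crank_knob"]; v=kn-ax; print("r",np.hypot(*v[:2]),"ang",np.arctan2(v[1],v[0]))
E
```

```text
crank_axis [231.28  181.398] [310.016 173.586] [0.5178 0.041  0.184 ] [5.1 5.1]
crank_knob [269.696 181.188] [297.304 187.11 ] [0.5288 0.102  0.1851] [1.9 1.9]
lock_tip [139.776 202.818] [341.376 139.314] [ 0.4992 -0.1214  0.1681] [3.3 3.3]
dishes [337.792 249.312] [258.104 306.306] [ 0.5464  0.243  -0.0024] [3.6 3.6]
reagent [310. 303.] [229.992 250.194] [0.6617 0.1365 0.    ] [0.6 0.6]
scene [(array([140.4, 199.6]), np.int32(142))]
scene dark [(array([29.4,  6.9]), array([  0,   0,  66,  18, 941], dtype=int32)), (array([203.7,  14.8]), array([195,   0,  18,  40, 226], dtype=int32)), (array([433.5,  18.4]), array([386,  11,  83,  22, 644], dtype=int32)), (array([402.4,  29.4]), array([397,  26,  12,   8,  78], dtype=int32)), (array([  3.6, 175.7]), array([  0, 164,  10,  24, 155], dtype=int32)), (array([269.3, 180.5]), array([264, 167,  12,  28, 273], dtype=int32)), (array([185.9, 235.5]), array([167, 225,  47,  24, 242], dtype=int32)), (array([193.9, 324.8]), array([183, 320,  22,   9,  94], dtype=int32))]
side []
side dark [(array([354.,  23.]), array([342,   5,  18,  28,  87], dtype=int32)), (array([338.5,  53.7]), array([328,  50,  19,   8, 102], dtype=int32)), (array([335.7,  94.2]), array([298,  78,  61,  31, 942], dtype=int32)), (array([321.9, 117.1]), array([318, 110,  15,  14,  64], dtype=int32)), (array([296.1, 188.6]), array([290, 176,  13,  26, 286], dtype=int32)), (array([554., 243.]), array([546, 219,  14,  47, 419], dtype=int32)), (array([532.8, 267.5]), array([516, 245,  44,  41, 757], dtype=int32)), (array([501.6, 289.9]), array([495, 265,  20,  47, 151], dtype=int32))]
r 0.06196358806996279 ang 1.392353297051496
```

Call:
carry_out --claw '[9,9,9,9,9,9,9,9,9,9,9,9,9,9,9,9,9,9,9,9]' --delta_pos '[[0,0,-1.4],[0,0,-1.4],[0,0,-1.4],[0,0,-1.4],[0,0,-1.4],[0,0,-1.4],[0,0,-1.4],[0,0,-1.4],[0,0,-1.4],[-3.3,1.9,0],[-3.3,1.9,0],[-3.3,1.9,0],[-3.3,1.9,0],[-3.3,1.9,0],[-3.3,1.9,0],[-3.3,1.9,0],[-3.3,1.9,0],[-3.3,1.9,0],[-3.3,1.9,0],[-3.3,1.9,0]]' --angular '[[0,0,0.1439],[0,0,0.1439],[0,0,0.1439],[0,0,0.1439],[0,0,0.1439],[0,0,0.1439],[0,0,0.1439],[0,0,0.1439],[0,0,0.1439],[0,0,0],[0,0,0],[0,0,0],[0,0,0],[0,0,0],[0,0,0],[0,0,0],[0,0,0],[0,0,0],[0,0,0],[0,0,0]]' --force 40

```text
clock: 3.95
position: [0.3797, 0.2368, 0.353]
ee_rot: [-2.221, -2.221, -0.001]
force: [1.0, 0.2, -0.5]
width: 0.978
gripper_force: 0.0
```

Call:
carry_out --claw '[9,9,9,9,9,9,9,9]' --delta_pos '[[-3.4,2.0,0],[-3.4,2.0,0],[-3.4,2.0,0],[-3.4,2.0,0],[-3.4,2.0,0],[-3.4,2.0,0],[-3.4,2.0,0],[0,0,0]]' --angular '[[0,0,0],[0,0,0],[0,0,0],[0,0,0],[0,0,0],[0,0,0],[0,0,0],[0,0,0]]'

```text
clock: 4.75
position: [0.5205, -0.0053, 0.3531]
ee_rot: [2.228, 2.211, -0.001]
force: [-0.0, -0.8, -0.1]
width: 0.977
gripper_force: 0.0
```

```bash
python3 - <<'E'
from h import *
np.set_printoptions(precision=4,suppress=True)
s=arm.observe(); print(s["clock"],s["position"],s["ee_rot"],s["force"],s["joints"])
w=arm.get_image("wrist"); save(w,"w1.png"); print(np.array(w["T"]))
for l in["crank_axis","crank_knob","lock_tip"]:
    for q in arm.place_of(l,w)[:2]: p=px(q["centre"]); print(l,p,q["conf"],atz(ray(w,p),.183 if "crank" in l else .165))
E
```

```text
4.75 [ 0.5205 -0.0053  0.3531] [ 2.2277  2.2108 -0.001 ] [-0.0398 -0.7939 -0.1497] [-0.7629  0.2025  0.8315  1.6654 -0.1507  1.3394  0.0852]
[[ 1.     -0.0075 -0.0005  0.5212]
 [-0.0074 -0.9649 -0.2624  0.0646]
 [ 0.0014  0.2624 -0.9649  0.5102]
 [ 0.      0.      0.      1.    ]]
crank_axis [271.32  152.796] 0.84 [0.5136 0.04   0.183 ]
crank_knob [285.6   90.09] 0.6 [0.5296 0.1049 0.183 ]
lock_tip [259.28  273.798] 0.39 [ 0.4952 -0.1181  0.165 ]
lock_tip [360.304  85.302] 0.21 [0.6128 0.1115 0.165 ]
```

View pics/w1.png

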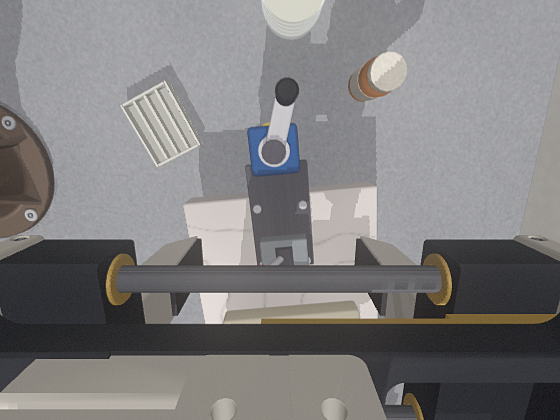

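Wrist view: knob top at (287,90), hub (274,152), jar (385,75), tray (160,123), slab edge sloping about 0.09 rad. That agrees with the two fixed cameras. Moving above the knob.

Call:
carry_out --claw '[9,9,9,9,9,9]' --delta_pos '[[2.7,0.2,-0.5],[2.7,0.2,-0.5],[2.7,0.2,0],[2.8,0.25,0],[0,0,0],[0,0,0]]' --angular '[[0,0,0],[0,0,0],[0,0,0],[0,0,0],[0,0,0],[0,0,0]]'

```text
clock: 5.55
position: [0.527, 0.111, 0.3626]
ee_rot: [-2.217, -2.225, 0.0]
force: [0.7, -0.7, 0.3]
width: 0.979
gripper_force: 0.0
```

```bash
python3 - <<'E'
from h import *
np.set_printoptions(precision=4,suppress=True)
s=arm.observe(); print(s["clock"],s["position"],s["ee_rot"],s["force"])
w=arm.get_image("wrist"); save(w,"w2.png")
for l in["crank_axis","crank_knob","lock_tip"]:
    for q in arm.place_of(l,w)[:2]: p=px(q["centre"]); print(l,p,q["conf"],atz(ray(w,p),.183 if "crank" in l else .165))
E
```

```text
5.55 [0.527  0.111  0.3626] [-2.2173 -2.2251  0.0004] [ 0.714  -0.6511  0.3105]
crank_axis [278.488 200.886] 0.75 [0.5274 0.0993 0.183 ]
crank_axis [267.512 247.506] 0.72 [0.514  0.0393 0.183 ]
crank_knob [171.192 192.402] 0.72 [0.4    0.1092 0.183 ]
crank_knob [279.496 200.004] 0.62 [0.5286 0.1004 0.183 ]
```

View pics/w2.png

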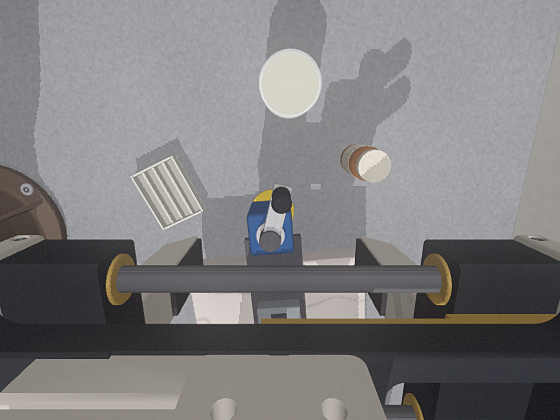

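Knob top at (282,198), hub (268,240): the knob is at about (0.529, 0.102), between the fingers. Lowering.

Call:
carry_out --claw '[9,9,9,9,9,9,9,9,9,9,9]' --delta_pos '[[-0.4,0.1,0],[-0.3,0.05,0],[0,0,3],[0,0,3],[0,0,3],[0,0,3],[0,0,3],[0,0,3],[0,0,1.5],[0,0,0],[0,0,0]]' --angular '[[0,0,0],[0,0,0],[0,0,0],[0,0,0],[0,0,0],[0,0,0],[0,0,0],[0,0,0],[0,0,0],[0,0,0],[0,0,0]]'

```text
clock: 6.85
position: [0.5295, 0.1017, 0.1682]
ee_rot: [2.222, 2.22, -0.0]
force: [0.2, -0.1, -0.1]
width: 0.982
gripper_force: 0.0
```

Call:
carry_out --claw '[3,2,1.5,1.5,1.5,1.5,1.5,1.5,1.5,1.5]' --delta_pos '[[0,0,0],[0,0,0],[0,0,0],[0,0,0],[0,0,0],[0,0,0],[0,0,0],[0,0,0],[0,0,0],[0,0,0]]' --angular '[[0,0,0],[0,0,0],[0,0,0],[0,0,0],[0,0,0],[0,0,0],[0,0,0],[0,0,0],[0,0,0],[0,0,0]]' --force 40

```text
clock: 7.85
position: [0.5298, 0.1023, 0.1678]
ee_rot: [2.221, 2.221, 0.001]
force: [3.1, 0.1, -2.2]
width: 0.244
gripper_force: 39.9
```

```bash
python3 - <<'E'
from h import *
s=arm.observe(); print({k:np.round(v,4) for k,v in s.items()})
i=arm.get_image("side"); save(i,"s2.png")
E
```

```text
{'clock': np.float64(7.85), 'joints': array([-0.8058,  0.4098,  0.7027,  1.8992, -0.3227,  0.9463,  0.0472]), 'dq': array([ 0.    , -0.0011, -0.0006,  0.0007, -0.0002,  0.0006, -0.0003]), 'joint_efforts': array([-3.25200e-01, -5.21421e+01,  8.76760e+00, -2.56034e+01,
        1.72000e-02,  1.21680e+00, -9.00000e-04]), 'position': array([0.5298, 0.1023, 0.1678]), 'ee_rot': array([2.2210e+00, 2.2205e+00, 1.3000e-03]), 'force': array([ 3.0859,  0.1117, -2.2481]), 'ft_torque': array([-0.0659, -0.6539,  0.0343]), 'gripper_force': np.float64(39.9321), 'width': np.float64(0.2442)}
```

View pics/s2.png

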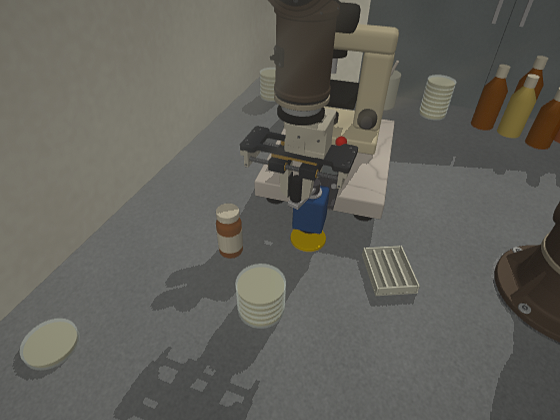

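The hand is on the knob and nothing else has moved (jar (229,230), dishes (261,295)). The opening reads 22.5 mm, which fits the 23 mm knob. Working out the arc rows.

```bash
cat > arc.py <<'E'
import sys, json, numpy as np
# arc.py cx cy phi_start dphi n [r]  -> rows in tool axes (tool x=world y, tool y=world x), cm; optional start offset
cx,cy,p0,d,n=[float(v) for v in sys.argv[1:6]]; n=int(n)
ph=p0-d*np.arange(n+1); P=np.c_[cx+.065*np.cos(ph),cy+.065*np.sin(ph)]*100
if len(sys.argv)>7: P[0]=[float(sys.argv[6])*100,float(sys.argv[7])*100]
D=np.diff(np.round(P,2),axis=0)
print(json.dumps([[round(b,2),round(a,2),0] for a,b in D]),"end",P[-1],ph[-1])
E
python3 arc.py .515 .0395 1.34 .08 10
```

```text
[[-0.14, 0.5, 0], [-0.18, 0.49, 0], [-0.22, 0.47, 0], [-0.25, 0.45, 0], [-0.29, 0.43, 0], [-0.32, 0.41, 0], [-0.36, 0.38, 0], [-0.38, 0.35, 0], [-0.41, 0.32, 0], [-0.44, 0.29, 0]] end [57.07510643  7.29188395] 0.54
```

Call:
carry_out --claw '[1.5,1.5,1.5,1.5,1.5,1.5,1.5,1.5,1.5,1.5]' --delta_pos '[[-0.14,0.5,0],[-0.18,0.49,0],[-0.22,0.47,0],[-0.25,0.45,0],[-0.29,0.43,0],[-0.32,0.41,0],[-0.36,0.38,0],[-0.38,0.35,0],[-0.41,0.32,0],[-0.44,0.29,0]]' --angular '[[0,0,0],[0,0,0],[0,0,0],[0,0,0],[0,0,0],[0,0,0],[0,0,0],[0,0,0],[0,0,0],[0,0,0]]'

```text
clock: 8.9
position: [0.5695, 0.075, 0.1678]
ee_rot: [-2.217, -2.221, -0.002]
force: [-1.5, 7.5, 3.7]
width: 0.243
gripper_force: 40.0
```

```bash
python3 arc.py .515 .0395 .54 .08 10; python3 - <<'E'
from h import *
s=arm.observe(); print(s["position"],s["force"],s["dq"].max() if hasattr(s["dq"],"max") else max(s["dq"]))
E
```

```text
[[-0.45, 0.24, 0], [-0.48, 0.22, 0], [-0.49, 0.17, 0], [-0.5, 0.13, 0], [-0.51, 0.1, 0], [-0.52, 0.05, 0], [-0.52, 0.01, 0], [-0.52, -0.03, 0], [-0.51, -0.08, 0], [-0.51, -0.11, 0]] end [57.78153486  2.27897641] -0.26
[0.56945812 0.07495735 0.16775945] [-1.50238245  7.47733265  3.69583148] 0.10645475832315018
```

Call:
carry_out --claw '[1.5,1.5,1.5,1.5,1.5,1.5,1.5,1.5,1.5,1.5]' --delta_pos '[[-0.45,0.24,0],[-0.48,0.22,0],[-0.49,0.17,0],[-0.5,0.13,0],[-0.51,0.1,0],[-0.52,0.05,0],[-0.52,0.01,0],[-0.52,-0.03,0],[-0.51,-0.08,0],[-0.51,-0.11,0]]' --angular '[[0,0,0],[0,0,0],[0,0,0],[0,0,0],[0,0,0],[0,0,0],[0,0,0],[0,0,0],[0,0,0],[0,0,0]]'

```text
clock: 9.9
position: [0.5787, 0.0246, 0.1679]
ee_rot: [2.219, 2.224, 0.006]
force: [8.5, 6.4, -4.9]
width: 0.244
gripper_force: 39.9
```

```bash
python3 arc.py .515 .0395 -.26 .08 10; python3 arc.py .515 .0395 -1.06 .08 10
```

```text
[[-0.5, -0.15, 0], [-0.48, -0.19, 0], [-0.47, -0.24, 0], [-0.44, -0.26, 0], [-0.43, -0.31, 0], [-0.39, -0.33, 0], [-0.37, -0.37, 0], [-0.34, -0.39, 0], [-0.31, -0.42, 0], [-0.27, -0.44, 0]] end [54.67766853 -1.72031064] -1.06
[[-0.24, -0.47, 0], [-0.19, -0.48, 0], [-0.16, -0.49, 0], [-0.12, -0.51, 0], [-0.08, -0.51, 0], [-0.04, -0.52, 0], [0.01, -0.52, 0], [0.04, -0.52, 0], [0.09, -0.51, 0], [0.13, -0.5, 0]] end [49.64627111 -2.28006334] -1.86
```

Call:
carry_out --claw '[1.5,1.5,1.5,1.5,1.5,1.5,1.5,1.5,1.5,1.5]' --delta_pos '[[-0.5,-0.15,0],[-0.48,-0.19,0],[-0.47,-0.24,0],[-0.44,-0.26,0],[-0.43,-0.31,0],[-0.39,-0.33,0],[-0.37,-0.37,0],[-0.34,-0.39,0],[-0.31,-0.42,0],[-0.27,-0.44,0]]' --angular '[[0,0,0],[0,0,0],[0,0,0],[0,0,0],[0,0,0],[0,0,0],[0,0,0],[0,0,0],[0,0,0],[0,0,0]]'

```text
clock: 10.9
position: [0.5476, -0.0174, 0.1679]
ee_rot: [2.219, 2.22, 0.003]
force: [8.6, 0.1, -7.5]
width: 0.241
gripper_force: 39.9
```

Call:
carry_out --claw '[1.5,1.5,1.5,1.5,1.5,1.5,1.5,1.5,1.5,1.5]' --delta_pos '[[-0.24,-0.47,0],[-0.19,-0.48,0],[-0.16,-0.49,0],[-0.12,-0.51,0],[-0.08,-0.51,0],[-0.04,-0.52,0],[0.01,-0.52,0],[0.04,-0.52,0],[0.09,-0.51,0],[0.13,-0.5,0]]' --angular '[[0,0,0],[0,0,0],[0,0,0],[0,0,0],[0,0,0],[0,0,0],[0,0,0],[0,0,0],[0,0,0],[0,0,0]]'

```text
clock: 11.9
position: [0.497, -0.0234, 0.1678]
ee_rot: [2.22, 2.22, 0.002]
force: [7.6, -0.7, -8.5]
width: 0.242
gripper_force: 39.9
```

```bash
python3 arc.py .515 .0395 -1.86 .08 5; python3 - <<'E'
from h import *
s=arm.observe(); print(s["position"],s["force"],s["width"])
E
```

```text
[[0.17, -0.5, 0], [0.2, -0.47, 0], [0.25, -0.46, 0], [0.28, -0.44, 0], [0.31, -0.41, 0]] end [47.36650169 -1.0663923 ] -2.2600000000000002
[ 0.49697936 -0.02338829  0.1678448 ] [ 7.61216671 -0.71108569 -8.45598099] 0.24247406899444318
```

```bash
cat > fit.py <<'E'
from h import *
from scipy.optimize import least_squares
P=np.array([[.5298,.1023],[.5695,.0750],[.5787,.0246],[.5476,-.0174],[.4970,-.0234]])
f=lambda c:np.hypot(*(P-c[:2]).T)-c[2]
r=least_squares(f,[.515,.04,.065]); print(r.x,r.fun*1e3)
c=r.x[:2]; print(np.arctan2(*(P-c).T[::-1]))
E
python3 fit.py; python3 arc.py .5155 .0402 -1.86 .08 10 .4965 -.0228
```

```text
[0.51533721 0.03897852 0.06498965] [-0.03750321  0.0576757  -0.01592274 -0.03254456  0.028295  ]
[ 1.34624556  0.58688907 -0.22314477 -1.05102876 -1.8567088 ]
[[0.24, -0.45, 0], [0.2, -0.47, 0], [0.25, -0.46, 0], [0.28, -0.44, 0], [0.31, -0.41, 0], [0.35, -0.39, 0], [0.38, -0.36, 0], [0.4, -0.33, 0], [0.43, -0.29, 0], [0.45, -0.26, 0]] end [45.78932076  1.00925678] -2.66
```

```bash
cat >> h.py <<'E'
C=np.array([.5153,.0390])
def load():
    s=arm.observe(); p=s["position"]; F=s["force"]; v=p[:2]-C; ph=np.arctan2(v[1],v[0])
    t=np.array([np.sin(ph),-np.cos(ph)]); u=v/np.linalg.norm(v)
    print("t %.2f phi %.3f turned %.3f r %.2f load %.2f radial %.2f Fz %.1f"%(s["clock"],ph,(1.346-ph)%(2*np.pi),np.linalg.norm(v)*1e3,-F[:2]@t,F[:2]@u,F[2]))
E
python3 arc.py .5153 .0390 -1.86 .06 6 .4965 -.0228;python3 arc.py .5153 .0390 -2.22 .06 4;python3 arc.py .5153 .0390 -2.46 .06 4;python3 arc.py .5153 .0390 -2.70 .06 4;
```

```text
[[0.07, -0.34, 0], [0.15, -0.37, 0], [0.16, -0.35, 0], [0.19, -0.34, 0], [0.21, -0.33, 0], [0.22, -0.32, 0]] end [47.60041024 -1.27767557] -2.22
[[0.25, -0.3, 0], [0.26, -0.29, 0], [0.28, -0.27, 0], [0.29, -0.26, 0]] end [46.48229316 -0.19519909] -2.46
[[0.31, -0.23, 0], [0.33, -0.22, 0], [0.33, -0.2, 0], [0.35, -0.18, 0]] end [45.65353108  1.12203078] -2.7
[[0.36, -0.15, 0], [0.37, -0.14, 0], [0.37, -0.11, 0], [0.38, -0.09, 0]] end [45.161632   2.5985051] -2.9400000000000004
```

Call:
carry_out --claw '[1.5,1.5,1.5,1.5,1.5,1.5]' --delta_pos '[[0.07,-0.34,0],[0.15,-0.37,0],[0.16,-0.35,0],[0.19,-0.34,0],[0.21,-0.33,0],[0.22,-0.32,0]]' --angular '[[0,0,0],[0,0,0],[0,0,0],[0,0,0],[0,0,0],[0,0,0]]'

```text
clock: 12.5
position: [0.4767, -0.0134, 0.1679]
ee_rot: [2.22, 2.219, 0.002]
force: [8.5, -1.1, -9.7]
width: 0.243
gripper_force: 39.9
```

```bash
python3 -c "
from h import *
load()"
```

```text
t 12.50 phi -2.206 turned 3.552 r 65.09 load 7.49 radial -4.18 Fz -9.7
```

Call:
carry_out --claw '[1.5,1.5,1.5,1.5]' --delta_pos '[[0.25,-0.3,0],[0.26,-0.29,0],[0.28,-0.27,0],[0.29,-0.26,0]]' --angular '[[0,0,0],[0,0,0],[0,0,0],[0,0,0]]'

```text
clock: 12.9
position: [0.4656, -0.0029, 0.1679]
ee_rot: [2.22, 2.219, 0.002]
force: [9.6, -0.9, -11.1]
width: 0.246
gripper_force: 39.9
```

```bash
python3 -c "
from h import *
load()"
```

```text
t 12.90 phi -2.441 turned 3.787 r 65.06 load 6.94 radial -6.77 Fz -11.1
```

Call:
carry_out --claw '[1.5,1.5,1.5,1.5]' --delta_pos '[[0.32,-0.21,0.03],[0.34,-0.2,0.03],[0.34,-0.18,0.03],[0.36,-0.16,0.03]]' --angular '[[0,0,0],[0,0,0],[0,0,0],[0,0,0]]'

```text
clock: 13.3
position: [0.4578, 0.0091, 0.1676]
ee_rot: [2.222, 2.217, 0.001]
force: [-0.7, -7.9, 13.9]
width: 0.24
gripper_force: 40.1
```

```bash
python3 -c "
from h import *
load()"
```

```text
t 13.30 phi -2.663 turned 4.009 r 64.82 load 6.75 radial 4.24 Fz 13.9
```

Call:
carry_out --claw '[1.5,1.5,1.5,1.5]' --delta_pos '[[0.36,-0.15,0],[0.37,-0.14,0],[0.37,-0.11,0],[0.38,-0.09,0]]' --angular '[[0,0,0],[0,0,0],[0,0,0],[0,0,0]]'

```text
clock: 13.7
position: [0.4523, 0.0239, 0.1675]
ee_rot: [2.223, 2.218, -0.0]
force: [-1.6, -7.9, 13.9]
width: 0.242
gripper_force: 40.1
```

```bash
python3 -c "
from h import *
load()"; for p in 2.94 3.18 3.42 3.66 3.90 4.14 4.38; do python3 arc.py .5153 .0390 -$p .06 4; done
```

```text
t 13.70 phi -2.906 turned 4.252 r 64.82 load 7.31 radial 3.41 Fz 13.9
[[0.38, -0.06, 0], [0.39, -0.05, 0], [0.39, -0.02, 0], [0.39, 0.0, 0]] end [45.03479356  4.14958638] -3.1799999999999997
[[0.39, 0.03, 0], [0.39, 0.05, 0], [0.38, 0.07, 0], [0.38, 0.1, 0]] end [45.28028667  5.68636036] -3.42
[[0.37, 0.12, 0], [0.36, 0.14, 0], [0.36, 0.16, 0], [0.34, 0.18, 0]] end [45.88403866  7.12073292] -3.66
[[0.33, 0.21, 0], [0.32, 0.22, 0], [0.31, 0.24, 0], [0.29, 0.26, 0]] end [46.81144002  8.37048003] -3.9000000000000004
[[0.28, 0.28, 0], [0.25, 0.29, 0], [0.24, 0.31, 0], [0.22, 0.32, 0]] end [48.00932835  9.36396112] -4.14
[[0.21, 0.33, 0], [0.18, 0.35, 0], [0.16, 0.35, 0], [0.13, 0.37, 0]] end [49.40903584 10.04422583] -4.38
[[0.12, 0.37, 0], [0.09, 0.38, 0], [0.07, 0.38, 0], [0.05, 0.39, 0]] end [50.93032559 10.37227862] -4.62
```

Call:
carry_out --claw '[1.5,1.5,1.5,1.5]' --delta_pos '[[0.38,-0.07,-0.02],[0.39,-0.06,-0.02],[0.39,-0.03,-0.02],[0.39,0.0,-0.01]]' --angular '[[0,0,0],[0,0,0],[0,0,0],[0,0,0]]'

```text
clock: 14.1
position: [0.4504, 0.0396, 0.1677]
ee_rot: [2.222, 2.218, -0.001]
force: [0.9, -6.8, 3.6]
width: 0.244
gripper_force: 40.0
```

```bash
python3 -c "
from h import *
load()"
```

```text
t 14.10 phi 3.132 turned 4.497 r 64.92 load 6.84 radial -1.00 Fz 3.6
```

Call:
carry_out --claw '[1.5,1.5,1.5,1.5]' --delta_pos '[[0.39,0.03,0],[0.39,0.05,0],[0.38,0.07,0],[0.38,0.1,0]]' --angular '[[0,0,0],[0,0,0],[0,0,0],[0,0,0]]'

```text
clock: 14.5
position: [0.4524, 0.055, 0.1676]
ee_rot: [2.223, 2.219, -0.002]
force: [-2.7, -7.6, 8.2]
width: 0.239
gripper_force: 40.0
```

```bash
python3 -c "
from h import *
load()"
```

```text
t 14.50 phi 2.892 turned 4.737 r 64.91 load 8.04 radial 0.79 Fz 8.2
```

Call:
carry_out --claw '[1.5,1.5,1.5,1.5]' --delta_pos '[[0.37,0.12,0],[0.36,0.14,0],[0.36,0.16,0],[0.34,0.18,0]]' --angular '[[0,0,0],[0,0,0],[0,0,0],[0,0,0]]'

```text
clock: 14.9
position: [0.458, 0.0695, 0.1676]
ee_rot: [-2.223, -2.219, 0.003]
force: [-3.4, -6.7, 10.6]
width: 0.246
gripper_force: 40.1
```

```bash
python3 -c "
from h import *
load()"
```

```text
t 14.90 phi 2.652 turned 4.977 r 64.95 load 7.54 radial -0.16 Fz 10.6
```

Still turning freely.

Call:
carry_out --claw '[1.5,1.5,1.5,1.5]' --delta_pos '[[0.33,0.21,-0.01],[0.32,0.22,-0.01],[0.31,0.24,-0.01],[0.29,0.26,-0.01]]' --angular '[[0,0,0],[0,0,0],[0,0,0],[0,0,0]]'

```text
clock: 15.3
position: [0.4667, 0.0821, 0.1676]
ee_rot: [-2.222, -2.219, 0.005]
force: [-4.3, -5.2, 7.0]
width: 0.242
gripper_force: 40.0
```

```bash
python3 -c "
from h import *
load()"
```

```text
t 15.30 phi 2.417 turned 5.213 r 64.98 load 6.78 radial -0.27 Fz 7.0
```

Call:
carry_out --claw '[1.5,1.5,1.5,1.5]' --delta_pos '[[0.28,0.28,0],[0.25,0.29,0],[0.24,0.31,0],[0.22,0.32,0]]' --angular '[[0,0,0],[0,0,0],[0,0,0],[0,0,0]]'

```text
clock: 15.7
position: [0.4782, 0.0923, 0.1676]
ee_rot: [-2.221, -2.219, 0.005]
force: [-8.0, -4.9, 10.8]
width: 0.246
gripper_force: 40.1
```

```bash
python3 -c "
from h import *
load()"
```

```text
t 15.70 phi 2.179 turned 5.450 r 64.95 load 9.37 radial 0.56 Fz 10.8
```

Call:
carry_out --claw '[1.5,1.5]' --delta_pos '[[0.21,0.33,0],[0,0,0]]' --angular '[[0,0,0],[0,0,0]]'

```text
clock: 15.9
position: [0.482, 0.0947, 0.1676]
ee_rot: [-2.221, -2.219, 0.004]
force: [-5.6, -3.0, 7.8]
width: 0.241
gripper_force: 40.0
```

```bash
python3 -c "
from h import *
load()"
```

```text
t 15.90 phi 2.109 turned 5.520 r 64.93 load 6.33 radial 0.34 Fz 7.8
```

Call:
carry_out --claw '[1.5]' --delta_pos '[[0,0,0]]' --angular '[[0,0,0]]'

```text
clock: 16.0
position: [0.482, 0.0947, 0.1676]
ee_rot: [-2.221, -2.219, 0.004]
force: [-3.9, -3.1, 7.3]
width: 0.246
gripper_force: 40.0
```

```bash
python3 -c "
from h import *
load()"
```

```text
t 16.00 phi 2.110 turned 5.519 r 64.94 load 4.95 radial -0.61 Fz 7.3
```

Call:
carry_out --claw '[1.5,1.5]' --delta_pos '[[0.18,0.35,0],[0.16,0.35,0]]' --angular '[[0,0,0],[0,0,0]]'

```text
clock: 16.2
position: [0.4879, 0.0979, 0.1676]
ee_rot: [-2.22, -2.218, 0.006]
force: [-9.5, -4.0, 11.5]
width: 0.24
gripper_force: 40.1
```

```bash
python3 -c "
from h import *
load()"
```

```text
t 16.20 phi 2.007 turned 5.622 r 64.98 load 10.28 radial 0.34 Fz 11.5
```

Call:
carry_out --claw '[1.5]' --delta_pos '[[0.13,0.37,0]]' --angular '[[0,0,0]]'

```text
clock: 16.3
position: [0.4914, 0.0994, 0.1676]
ee_rot: [-2.22, -2.218, 0.006]
force: [-10.2, -2.9, 13.4]
width: 0.24
gripper_force: 40.1
```

```bash
python3 -c "
from h import *
load()"
```

```text
t 16.30 phi 1.948 turned 5.681 r 64.96 load 10.53 radial 1.00 Fz 13.4
```

Call:
carry_out --claw '[1.5]' --delta_pos '[[0.12,0.37,0]]' --angular '[[0,0,0]]'

```text
clock: 16.4
position: [0.4949, 0.1007, 0.1676]
ee_rot: [-2.219, -2.218, 0.007]
force: [-12.0, -3.1, 13.9]
width: 0.245
gripper_force: 40.1
```

```bash
python3 -c "
from h import *
load()"
```

```text
t 16.40 phi 1.890 turned 5.739 r 64.98 load 12.31 radial 0.85 Fz 13.9
```

Load is 12.3 N, about 1.6 times free, and roughly 0.41 rad past touch, so the foot is planted. Releasing and rising.

Call:
carry_out --claw '[1.5,4,6.5,7.5,7.5,7.5,7.5,7.5,7.5,7.5,7.5]' --delta_pos '[[0,0,0],[0,0,0],[0,0,0],[0,0,0],[0,0,0],[0,0,-1],[0,0,-2],[0,0,-3],[0,0,-3],[0,0,-3],[0,0,0]]' --angular '[[0,0,0],[0,0,0],[0,0,0],[0,0,0],[0,0,0],[0,0,0],[0,0,0],[0,0,0],[0,0,0],[0,0,0],[0,0,0]]'

```text
clock: 17.5
position: [0.4997, 0.1015, 0.2919]
ee_rot: [2.22, 2.219, 0.01]
force: [0.4, -0.5, 0.8]
width: 0.813
gripper_force: 0.0
```

Call:
carry_out --claw '[6,3,0.1,0,0,0,0,0,0,0,0]' --delta_pos '[[-2.8,-0.5,0],[-2.8,-0.5,0],[-2.8,-0.5,0],[-2.8,-0.6,0],[-2.8,-0.6,0],[-2.8,-0.6,0],[-2.8,-0.5,0],[-2.6,-0.5,0],[0,0,0],[0,0,0],[0,0,0]]' --angular '[[0,0,0],[0,0,0],[0,0,0],[0,0,0],[0,0,0],[0,0,0],[0,0,0],[0,0,0],[0,0,-0.11],[0,0,0],[0,0,0]]'

```text
clock: 18.6
position: [0.4545, -0.1201, 0.2876]
ee_rot: [-2.099, -2.337, -0.0]
force: [-0.2, 0.8, 0.2]
width: 0.005
gripper_force: 0.0
```

```bash
python3 - <<'E'
from h import *
np.set_printoptions(precision=4,suppress=True)
s=arm.observe(); print(s["clock"],s["position"],s["ee_rot"],s["force"],s["width"])
a=arm.get_image("scene"); b=arm.get_image("side"); save(a,"sc3.png")
rs=[]
for n,i in(("sc",a),("si",b)):
    q=[(px(q["centre"]),q["conf"]) for q in arm.place_of("lock_tip",i)[:2]]; print(n,q)
    if q: rs.append(ray(i,q[0][0]))
if len(rs)==2: print(tri(rs))
q=[(px(q["centre"]),q["conf"]) for q in arm.place_of("crank_knob",b)[:2]]; print(q)
for p,c in q: print(atz(ray(b,p),.183))
E
```

```text
18.6 [ 0.4545 -0.1201  0.2876] [-2.0988 -2.3373 -0.0002] [-0.2019  0.7549  0.2311] 0.004908541922811364
sc [(array([138.32 , 200.004]), 0.75)]
si [(array([339.808, 142.002]), 0.71)]
(array([ 0.4984, -0.1199,  0.1675]), [np.float64(2.637287646637398), np.float64(2.637287646637317)])
[(array([314.608, 191.31 ]), 0.76)]
[0.4954 0.0971 0.183 ]
```

View pics/sc3.png

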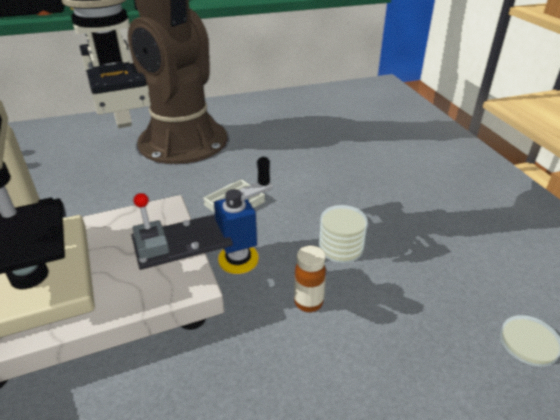

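Scene view: the foot is on the yellow pad (238,258), the knob at (263,170), the ball at (141,200) still unlocked; jar, dishes and tray have not moved. Lowering behind the lever.

Call:
carry_out --claw '[0,0,0,0,0,0,0]' --delta_pos '[[0,0,2.5],[0,0,2.5],[0,0,2.5],[0,0,2.5],[0,0,2],[0,0,1.6],[0,0,0]]' --angular '[[0,0,0],[0,0,0],[0,0,0],[0,0,0],[0,0,0],[0,0,0],[0,0,0]]'

```text
clock: 19.55
position: [0.4533, -0.1199, 0.15]
ee_rot: [-2.095, -2.338, 0.004]
force: [-0.2, 0.4, 0.5]
width: -0.0
gripper_force: 0.0
```

Call:
carry_out --claw '[0,0,0,0,0,0,0,0,0]' --delta_pos '[[0,0.8,0],[0,0.8,0],[0,0.8,0],[0,0.8,0],[0,0.8,0],[0,0.8,0],[0,0.8,0],[0,0.8,0],[0,0.6,0]]' --angular '[[0,0,0],[0,0,0],[0,0,0],[0,0,0],[0,0,0],[0,0,0],[0,0,0],[0,0,0],[0,0,0]]'

```text
clock: 20.45
position: [0.5247, -0.1126, 0.1514]
ee_rot: [-2.096, -2.34, 0.0]
force: [-1.4, -0.8, 0.1]
width: 0.005
gripper_force: 0.6
```

```bash
python3 - <<'E'
from h import *
np.set_printoptions(precision=4,suppress=True)
s=arm.observe(); v=s["position"][:2]-C; print(s["clock"],s["position"],s["force"],"rig",v@[.994,.11],v@[-.11,.994])
a=arm.get_image("scene"); b=arm.get_image("side")
rs=[]
for n,i in(("sc",a),("si",b)):
    q=[(px(q["centre"]),q["conf"]) for q in arm.place_of("lock_tip",i)[:2]]; print(n,q)
    if q: rs.append(ray(i,q[0][0]))
if len(rs)==2:
    t,e=tri(rs); w=t[:2]-C; print(t,e,"rig",w@[.994,.11],w@[-.11,.994])
E
```

```text
20.45 [ 0.5247 -0.1126  0.1514] [-1.3881 -0.7964  0.1434] rig -0.007348379494892509 -0.1517275371149174
sc [(array([146.328, 216.3  ]), 0.67)]
si [(array([314.328, 138.306]), 0.68)]
[ 0.5546 -0.1095  0.171 ] [np.float64(3.658882161918012), np.float64(3.658882161917922)] rig 0.022739799948709588 -0.15188697369861875
```

Call:
carry_out --claw '[0,0,0,0]' --delta_pos '[[0,0.4,0],[0,0.4,0],[0,0.2,0],[0,0.1,0]]' --angular '[[0,0,0],[0,0,0],[0,0,0],[0,0,0]]'

```text
clock: 21.05
position: [0.5338, -0.1116, 0.1513]
ee_rot: [-2.095, -2.338, 0.002]
force: [-9.0, -0.7, 5.1]
width: 0.002
gripper_force: 4.2
```

Call:
carry_out --claw '[0,0]' --delta_pos '[[0,0.1,0],[0,0.1,0]]' --angular '[[0,0,0],[0,0,0]]'

```text
clock: 21.25
position: [0.5341, -0.1116, 0.1512]
ee_rot: [-2.094, -2.335, 0.004]
force: [-14.5, -0.3, 10.0]
width: 0.005
gripper_force: 7.8
```

The lever is against its stop: force rises with no further motion. Backing off, rising, and checking.

Call:
carry_out --claw '[0,0,0,0,0,0,0,0,0,0,0,0]' --delta_pos '[[0,-1,0],[0,-2,0],[0,-2,0],[0,-2,0],[0,0,-3],[0,0,-3],[0,0,-3],[0,0,-3],[0,0,-3],[0,-2,-2],[0,0,0],[0,0,0]]' --angular '[[0,0,0],[0,0,0],[0,0,0],[0,0,0],[0,0,0],[0,0,0],[0,0,0],[0,0,0],[0,0,0],[0,0,0],[0,0,0],[0,0,0]]'

```text
clock: 22.45
position: [0.4478, -0.1209, 0.3218]
ee_rot: [2.095, 2.34, 0.004]
force: [0.9, -0.7, -0.3]
width: 0.002
gripper_force: 0.0
```

```bash
python3 - <<'E'
from h import *
np.set_printoptions(precision=4,suppress=True)
s=arm.observe(); print(s["clock"],s["position"],s["force"])
a=arm.get_image("scene"); b=arm.get_image("side"); save(a,"sc4.png")
for l in("lock_tip","crank_knob"):
    rs=[]
    for i in(a,b):
        q=arm.place_of(l,i)[:2]; print(l,[(px(k["centre"]),k["conf"]) for k in q])
        if q: rs.append(ray(i,px(q[0]["centre"])))
    if len(rs)==2:
        t,e=tri(rs); w=t[:2]-C; print(t,e,"rig",w@[.994,.11],w@[-.11,.994])
E
```

```text
22.45 [ 0.4478 -0.1209  0.3218] [ 0.8615 -0.6506 -0.2855]
lock_tip [(array([147.896, 224.28 ]), 0.7)]
lock_tip [(array([311.528, 140.784]), 0.73)]
[ 0.5617 -0.1101  0.1614] [np.float64(2.2630929203363404), np.float64(2.263092920336413)] rig 0.029702704555259654 -0.1533213290268322
crank_knob [(array([263.592, 174.594]), 0.92), (array([338.016, 247.884]), 0.65)]
crank_knob [(array([315.112, 193.2  ]), 0.98)]
[0.4951 0.0999 0.1787] [np.float64(2.359938520503231), np.float64(2.359938520503148)] rig -0.013409842242047717 0.06271251112650225
```

View pics/sc4.png

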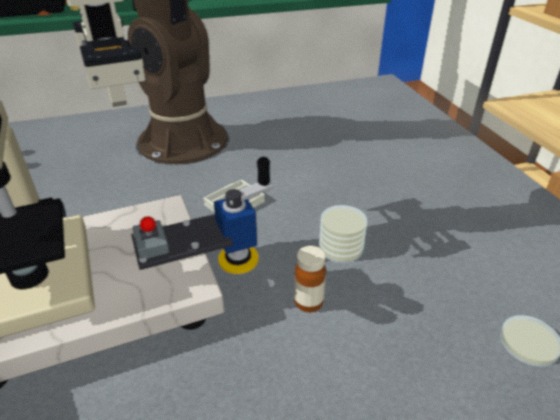

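Scene view: the ball at (148,225) is leaning away in the locked position, the foot is on the pad (238,258), the knob has stayed where I left it, and the loose things are unmoved. The hand is clear.

```bash
python3 -c "
from cell import arm
print(arm.sign_off())"
```

```text
the job is handed in; nothing more can be done
None
```

The job is handed in: the foot is planted at about 1.6 times the free-turning crank load (12.3 N at the knob), the lock lever is pushed to its far stop, nothing loose was moved, and the hand is clear.

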